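Pack the draughts tube and screw its captive cap down

TASK

Press the stack of draughts in the tall clear tube fully home to the bottom with the slim wooden tamper, and stand the tamper upright back on the table top. Then swing the tube's captive cap fully over its mouth and screw it clockwise until it is tight. Do not shift or knock over the other things on the table.

Things in the scene. Friction and masses are not known exactly. Their poses are not given: they have to be found in the camera images.
- canister: Fixed storage tube: clear plastic tube, outer diameter 58 mm, inner diameter 50 mm, upright on a plywood base plate 190 x 110 x 12 mm. Origin: on the tube's axis at table height. z up. Its x axis points from the tube's axis to the bracket's vertical pivot pin, which stands 80 mm away. The plate spans x -60 to +130 mm, y -55 to +55 mm.
- mouth (a point): Centre of the tube's open upper rim, 135 mm above the table, axes as canister.
- draughts (a joint): Slide, m: how far the stack of four dark wooden draughts (47 mm across, 40 mm high) has been pressed down inside the tube. It jams by friction of about 6 N wherever it is left. 0 = highest; 0.045 = fully home on the tube's bottom, a hard stop. It starts between 0 and 0.02.
- draughts_top (a point): Centre of the top face of the draughts stack; 55 mm above the table when the stack is fully home (80 mm below the rim).
- bracket (a joint): Hinge, rad: swing of the bracket that carries the cap, about the vertical pivot pin (canister x = 80 mm, y = 0). 0 = cap exactly over the mouth, a hard stop; grows counter-clockwise seen from above, carrying the cap out to the canister's -y side (at 1.57 the arm points to -y). Starts between 0.9 and 1.5, stays where it is left, and takes about 4 N at the cap's centre to move.
- cap_centre (a point): On the cap's axis, centre of the top face of the bracket's collar, 157 mm above the table; moves with the bracket, not with the twist. x axis: along the arm from collar to pivot, 80 mm away. The aluminium bracket: an arm 24 mm wide with a round collar, outer diameter 76 mm, 141 to 157 mm above the table; its pivot hub (34 mm across) reaches 160 mm.
- cap (a joint): Hinge, rad: twist of the captive screw cap in the collar, growing clockwise seen from above (tightening). 0 = unscrewed, 2.0 = fully tight, a hard stop; starts between 0 and 0.35. Friction about 0.08 N m. Each radian lowers the cap 3 mm; its plug then enters the tube and locks the swing, so it must be over the mouth before it is screwed (beside the mouth it would strike the rim).
- cap_wing (a point): Centre of the wing on the black cap, 187 mm above the table at twist 0; turns with the cap. The cap: a round head 68 mm across, its top 175 mm above the table at twist 0 (6 mm lower when tight, flush on the collar), and standing on it an upright wing (bar) 90 mm long (along x), 14 mm thick, 24 mm high, centred on the axis. At twist 0 the wing lies along the bracket's arm.
- tamper: Loose slim light-wood tamper standing on the table on its foot, 190 mm tall, 0.11 to 0.22 kg. Origin: centre of its underside; z along it, up. Foot 40 mm across and 45 mm high, then a waist 20 mm across at 60 mm; a straight round handle 24 mm across from 110 to 185 mm above the underside. It may stand in any of three places, which it shares with the mill and the jar.
- tamper_foot (a point): Centre of the tamper's underside.
- mill: Bystander: fat light-wood pepper mill, 60 mm across, 172 mm tall (does not fit the tube). Origin: centre of its underside.
- jar: Bystander: glass jar with a steel lid, 68 mm across, 120 mm tall. Origin: centre of its underside.
- mug: Bystander: white mug, 80 mm across, 95 mm tall. Origin: centre of its underside.

How it is judged (in metres and radians):
On the way, in this order (a step that is already met when the one before it is completed fails the run):
1. the draughts are pressed home with the tamper's foot in the tube (value of joint draughts above 0.042 m and horizontal distance between tamper_foot and canister below 0.02 m and height (world z) of tamper_foot below 0.065 m), for 0.05 s.
2. the tamper stands upright on the table (height (world z) of tamper_foot below 0.006 m and angle between tamper's own z axis and vertical below 0.1 rad), for 0.2 s.
3. the bracket is swung home, the cap over the mouth (value of joint bracket below 0.05 rad), for 0.2 s.
4. the cap is screwed tight (value of joint cap above 1.88 rad and value of joint bracket below 0.05 rad), for 0.2 s.
At the end, for the whole second after the job is handed in: The draughts are within 3 mm of the tube's bottom, the bracket is within 0.05 rad of home over the mouth, the cap is within 0.12 rad of fully tight, and the tamper stands upright (within 0.1 rad) and still on the table top (all of step 2 and all of step 4 and value of joint draughts above 0.042 m and linear speed of tamper below 0.02 m/s); the robot touches nothing.
It fails at once if the mill, jar or mug is shifted more than 30 mm or tipped over (distance of any of mill, jar, mug from where it was at the start of the episode above 0.03 m or angle between any of mill, jar, mug's own z axis and vertical above 0.35 rad).
It also fails if it takes over 72 s, if anything falls off the work surface, if the arm or the gripper's body presses on something with over 40 N, if the wrist force passes 120 N, or if a joint passes its speed limit or range.

ROBOT

A 6-joint arm with a two-finger parallel gripper is mounted at the origin on the work surface. World frame = base frame: x ahead of the robot, y to its left, z up, the work surface at z = 0. Lengths are in mm, angles in rad, forces in N, time in s.
With the tool pointing down it reaches from about 275 to 825 mm from the base axis. Payload 4.9 kg.
Tool frame: the origin (TCP) lies at the very end of the fingers, on their centre line; the grasp point (between the pads) lies 19 mm behind it; z points along the fingers, y is the direction in which the jaws open and shut (so a half turn about z gives the same grasp; the last joint's range is limited). The gripper opens to 85 mm and grips with 20 to 120 N. Pads are 22 mm wide; open, the fingers measure 114 mm over their backs; the gripper's body (76 mm by 85 mm) begins 54 mm behind the grasp point. The pads swing forward as they close: fully open they stand 13 mm farther back than shut.
Start: joints at [1.056, 0.326, -0.193, 1.052, 0, 1.437], TCP at [204.411, 510.622, 231.281] pointing down, gripper open.
Joint ranges: [-2.65, 2.65], [-0.97, 1.79], [-1.3, 1.35], [-1.93, 2.1], [-1.47, 1.37], [-3.14, 3.14]. Speed limits (rad/s): [2.57, 2.57, 3.14, 3.14, 3.14, 3.14].

INTERFACE

Orientations are given as [roll, pitch, yaw] about the fixed x, y, z axes, in that order (R = Rz(yaw) Ry(pitch) Rx(roll)).
In Python, from bench import telemetry, snapshot, camera_model, env, spotter gives the robot as it stands. The module is installed in compiled form; this text tells all that it offers.
- The arm moves only by the tool jog_arm, never from a script. Its argument "rows" is a list of rows, each a list of 3 entries, a list of its own where there are three numbers: the shift along the world's x, y, z in cm, then the turn about the world's z in degrees, then the closure, from 0 (fully open) to 1 (shut). In form: [[[x, y, z], spin, jaw], ...]. A call has 1 to 20 rows; each row is the pose to reach, as a shift and turn from the pose measured when the call began; what a row does not reach only later rows make up. A row lasts 1/10 s, in which the tool goes at most 50 mm and 8.59 degrees, less where a joint would pass 70% of its speed; a pose out of reach is approached as far as the arm can. A call with a gripper value outside its range is refused whole. The fingers move at their own pace and stop on an object; "grip_force" is the grip in N (left out, the last holds). Time passes only in rows, so rows that repeat a pose let the fingers close. It gives the time, the measured TCP pose, the force and the opening at its end, in the units of the state.
- telemetry.state(): the state, without advancing time (a new reading comes with each control period).
- snapshot(name): name is "scene" or "top" or "wrist"; returns (picture, depth): 480x640x3 uint8, red, green, blue; 480x640 float32, mm along the optical axis (not along the pixel's ray), 0 where there is no reading.
- camera_model(name): a dict with "mtx" (3x3 intrinsics, pixels), "world_to_cam" (4x4, takes a point from world to camera coordinates). Camera axes: x right, y down, z forward; pixel columns grow to the right and rows downward; lengths in mm; the calibration is good to about 2 mm. A picture is of the moment at which its call begins: read the wrist's pose just before it. camera_model takes no time and is no camera call; for the wrist camera it gives the pose at the moment of the call.
- env.finish_job(): hands the job in, once; it reports no verdict.
Trained networks look in the newest picture that a camera, given by its name, has taken for a name from the list of things; names that differ only in an ending like _2 or _b are one class to them, and where a whole thing is asked for, a point or a joint stands for the part that bears it (a point fixed in the world has none). Each returns a list of dicts, best first, with "confidence" (0 to 1); they miss things now and then, are a little off and sometimes report something else, mostly with a low value. They report only what shows in the picture. A call takes as long as a camera call.
- spotter.find_in(camera, name): "extent" ([left, top, right, bottom] in pixels, round what is visible of it).
- spotter.cut_out(camera, name): "region" (480x640 bool, what is visible of it) and "extent" ([left, top, right, bottom] in pixels, round what is visible of it).
- spotter.pinpoint(camera, name): "uv" ([column, row] in pixels: a listed point, or the origin of a listed thing).
The state is a dict: "time_s": time; "q": joint angles; "dq": joint speeds; "tau": joint torques, N m; "eef_pos": TCP position; "ee_rot": TCP orientation; "force": force on the tool from outside, world axes, zero at the start; "torque": the same for the moment, N m; "finger_gap": opening from 0.0 (shut) to 1.0 (fully open).
Only numpy, scipy, OpenCV 4.12 (cv2) and the standard library are available. Lean on these libraries where they do the work, as an engineer would, in place of code of your own. Each camera call takes 0.05 s, during which the arm holds its last target. There are 200 camera calls.

## Working session

There is one attempt and no reset: what is moved stays moved. The work goes in short steps, Python scripts to look and compute and a tool call to move; the robot and the scene stay as the last step left them, time stands still between calls to the robot, and variables do not carry over. Pictures are saved under pics/ and viewed, on a budget of 10 in all, crops included, one or two more only if the job needs it, and the job is handed in when it is done.

Besides the shell and the picture viewer there is one more tool, called after "Call:" by a JSON object that holds its "name" and its "arguments", one argument or row to a line. jog_arm: Moves the arm, as the interface text tells. Its arguments: {"type":"object","properties":{"rows":{"type":"array"},"grip_force":{"type":"number"}},"required":["rows"]}

```bash
mkdir -p pics
cat > h.py <<'E'
import numpy as np, cv2
from bench import telemetry, snapshot, camera_model, env, spotter
def ray(cam,uv):
    m=camera_model(cam);K=np.array(m["mtx"]);T=np.array(m["world_to_cam"])
    R,t=T[:3,:3],T[:3,3]; d=R.T@np.linalg.solve(K,[uv[0],uv[1],1]); return -R.T@t,d
def atz(cam,uv,z):
    o,d=ray(cam,uv); return o+d*(z-o[2])/d[2]
def tri(rs):
    A=0;b=0
    for o,d in rs:
        d=d/np.linalg.norm(d);P=np.eye(3)-np.outer(d,d);A=A+P;b=b+P@o
    return np.linalg.solve(A,b)
def proj(cam,p):
    m=camera_model(cam);c=np.array(m["world_to_cam"])@np.append(p,1);u=np.array(m["mtx"])@c[:3];return u[:2]/u[2]
def save(n,im): cv2.imwrite(f"pics/{n}.png",im[:,:,::-1])
E
python3 - <<'E'
from h import *
np.set_printoptions(precision=1,suppress=True)
s=telemetry.state();print(s)
ims={}
for c in("scene","top"):
    ims[c],d=snapshot(c); save(c+"0",ims[c])
for n in["mouth","cap_centre","cap_wing","tamper","tamper_foot","draughts_top","canister","mill","jar","mug"]:
    r={}
    for c in("scene","top"):
        p=spotter.pinpoint(c,n)
        if p: r[c]=ray(c,p[0]["uv"]); print(n,c,np.array(p[0]["uv"]),round(p[0]["confidence"],2), len(p))
    if len(r)==2: print("   tri",tri(r.values()))
E
```

```text
{'time_s': 0.0, 'q': array([ 1.1,  0.3, -0.2,  1.1, -0. ,  1.4]), 'dq': array([ 0., -0., -0., -0.,  0., -0.]), 'tau': array([ -0. , -44.3,  26.2,   0. ,  -0. ,  -0. ]), 'eef_pos': array([204.1, 510.1, 230.5]), 'ee_rot': array([-3.1, -0. ,  2.8]), 'force': array([ 0.2, -0.2, -0.4]), 'torque': array([0., 0., 0.]), 'finger_gap': 0.998766751541872}
mouth scene [320.7 204.6] 0.64 1
mouth top [261.6 279. ] 0.95 2
   tri [515.1  88.3 129.7]
cap_centre scene [323.3 233.2] 0.87 1
cap_centre top [298.  245.3] 0.89 1
   tri [578.8   8.7 164.7]
cap_wing scene [327.9 223.9] 0.62 1
cap_wing top [296. 244.] 0.76 2
   tri [581.9  14.1 190.1]
tamper scene [241.8 423. ] 0.9 2
tamper top [448.8 240.5] 0.87 1
   tri [ 609.7 -341.8  -35.5]
tamper_foot scene [238.8 420.4] 0.7 1
tamper_foot top [451.1 236.5] 0.61 3
   tri [ 613.7 -341.6   -1.6]
draughts_top scene [318.6 218.4] 0.55 2
draughts_top top [263.2 280. ] 0.67 2
   tri [512.   88.2  79.8]
canister scene [321.2 241.3] 0.6 1
canister top [270.7 283.1] 0.78 2
   tri [511.9  84.5  -8.5]
mill scene [198.6 352.7] 0.91 1
mill top [428.9 302.9] 0.6 1
   tri [ 460.1 -285.    -0.1]
jar scene [344.1 180.1] 0.79 2
jar top [185.4 303.1] 0.66 1
   tri [463.7 276.2   6.7]
mug scene [422.1 211.7] 0.64 1
mug top [173.5 205.7] 0.6 1
   tri [686.3 307.   -7.2]
```

```bash
python3 -c "
import cv2,numpy as np
a=cv2.imread('pics/scene0.png');b=cv2.imread('pics/top0.png')
cv2.imwrite('pics/both.png',cv2.resize(np.vstack([a,b]),(400,600)) if 0 else cv2.resize(np.hstack([a,b]),(800,300)))"
```

```text
(no output)
```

View pics/both.png

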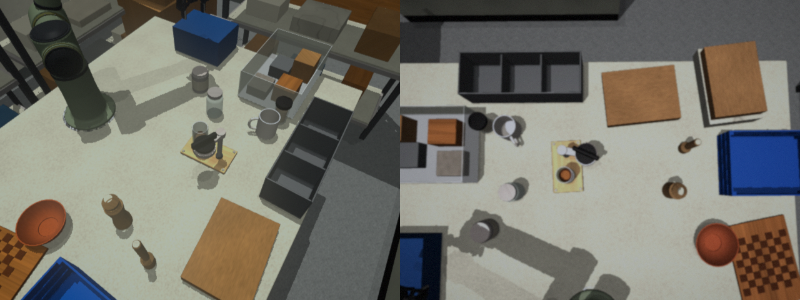

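The scene picture and the top picture (right half) show these things:
- **Canister:** on its yellow plate near top-view (266,280).
- **Cap:** swung out to the right, at (298,245).
- **Tamper:** at (450,237).
- **Mill:** at (429,303).
- **Jar and mug:** at (185,303) and (173,206).

I'll enlarge the canister in the top view, then move over the tamper.

Run:
```python
import cv2,numpy as np
b=cv2.imread('pics/top0.png');a=cv2.imread('pics/scene0.png')
cv2.imwrite('pics/c1.png',np.hstack([cv2.resize(b[210:320,230:340],None,fx=4,fy=4,interpolation=cv2.INTER_CUBIC),cv2.resize(a[190:290,280:380],(340,440),interpolation=cv2.INTER_CUBIC)]))
```

```text
(no output)
```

View pics/c1.png

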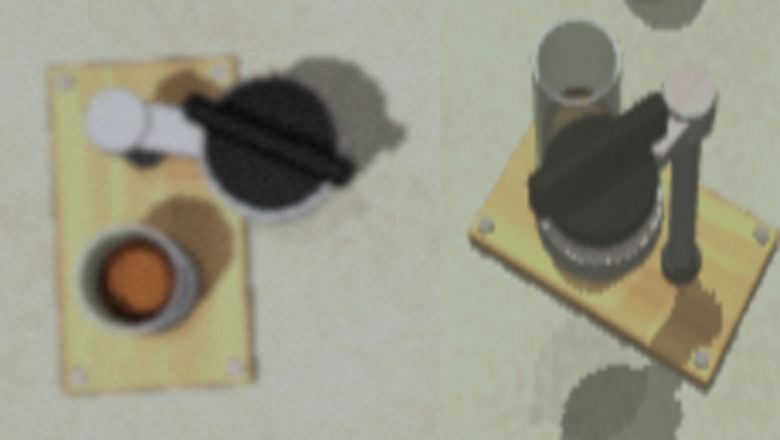

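Call:
{"name": "jog_arm", "arguments": {
  "rows": [
    [[5, -5, 5], -8, 0],
    [[10, -10, 10], -16, 0],
    [[14, -14, 11], -24, 0],
    [[18, -18, 11], -32, 0],
    [[21, -23, 11], -40, 0],
    [[24, -28, 11], -48, 0],
    [[26, -33, 11], -56, 0],
    [[28, -38, 11], -64, 0],
    [[29, -43, 11], -72, 0],
    [[30, -48, 11], -80, 0],
    [[30, -53, 11], -85, 0],
    [[30, -58, 11], -85, 0],
    [[30, -63, 11], -85, 0],
    [[30, -68, 11], -85, 0],
    [[30, -73, 11], -85, 0],
    [[30, -77, 11], -85, 0],
    [[30, -77, 11], -85, 0],
    [[30, -77, 11], -85, 0]
  ]
}}

```text
time_s: 2.9
eef_pos: [504.0, -262.4, 341.1]
ee_rot: [3.141, 0.0, 1.275]
force: [0.2, 0.1, 0.2]
finger_gap: 0.998
```

The enlarged crop shows the mouth at about (264,279) in full-picture pixels, the pivot hub at about (259,240) and the black cap at (297.5,246). The wing runs from (278,236) to (316,254).

Run:
```python
from h import *
np.set_printoptions(precision=1,suppress=True)
for n,uv,z in[("mouth",(261.6,279),135),("mouth crop",(263.9,279.5),135),("hub",(259.3,240),160),("cap",(297.5,245.8),175),("wingA",(277.7,235.7),199),("wingB",(316.2,253.8),199)]: print(n,atz("top",uv,z))
im,d=snapshot("wrist");save("w1",im)
for n in["tamper","tamper_foot","mill"]:
    for p in spotter.pinpoint("wrist",n)[:2]:print(n,p, atz("wrist",p["uv"],0))
r=spotter.cut_out("wrist","tamper")
for c in r[:2]: print(c["confidence"],c["extent"])
print(camera_model("wrist")["world_to_cam"])
```

```text
mouth [514.2  87.  135. ]
mouth crop [513.2  82.3 135. ]
hub [592.6  89.2 160. ]
cap [578.9  11.1 175. ]
wingA [596.8  48.8 199. ]
wingB [560.8 -26.3 199. ]
tamper {'uv': [404.9, 222.5], 'confidence': 0.82} [ 607.2 -353.1    0. ]
tamper_foot {'uv': [408.0, 217.1], 'confidence': 0.87} [ 613.4 -343.     0. ]
mill {'uv': [296.5, 213.3], 'confidence': 0.58} [ 458.3 -287.8    0. ]
0.75 [392.3, 208.7, 467.5, 277.2]
[[   1.    -0.3    0.  -557.6]
 [  -0.3   -0.9    0.3 -176.5]
 [  -0.1   -0.3   -0.9  450.8]
 [   0.     0.     0.     1. ]]
```

View pics/w1.png

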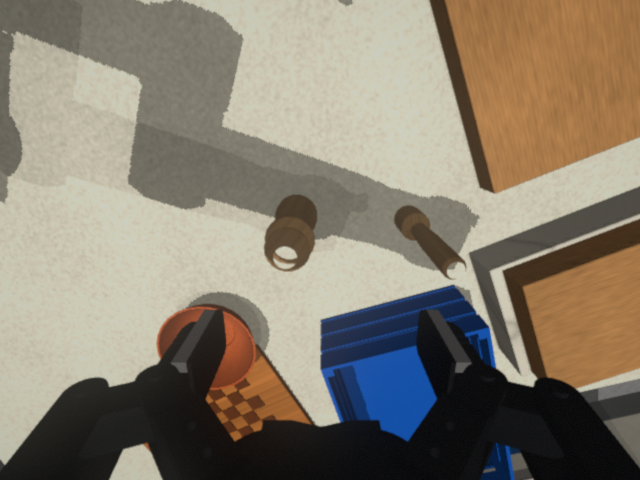

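The wrist view shows the tamper's foot at (408,218) and its top at (456,269). The mill is at (290,235), and the space around the handle is free.

Run:
```python
from h import *
np.set_printoptions(precision=1,suppress=True)
im,d=snapshot("wrist")
print(atz("wrist",(456,269),190), ray("wrist",(456,269))[0])
def dz(uv):
    o,dd=ray("wrist",uv);z=np.median([v for v in d[int(uv[1])-2:int(uv[1])+3,int(uv[0])-2:int(uv[0])+3].ravel() if v>0]);return o+dd*z
for uv in[(456,269),(286,257),(410,290),(400,330),(520,240),(380,355)]:print(uv,dz(uv))
T=tri([ray("wrist",(456,269)),ray("top",(spotter.pinpoint("wrist","tamper") and (455,236)))]);print(T)
s=telemetry.state();p=s["eef_pos"]
```

```text
[ 613.5 -339.4  190. ] [ 528.2 -179.2  484. ]
(456, 269) [ 668.4 -442.5    0.7]
(286, 257) [ 421.9 -347.4    0.5]
(410, 290) [ 592.5 -457.7    0.6]
(400, 330) [ 556.3 -471.7   75.7]
(520, 240) [ 760.9 -415.2   16.2]
(380, 355) [ 520.5 -471.4  117.3]
[ 579.  -268.7  316.8]
```

Call:
{"name": "jog_arm", "arguments": {
  "rows": [
    [[4, -3, -2], 0, 0],
    [[8, -6, -4], 0, 0],
    [[10.9, -7.8, -7], 0, 0],
    [[10.9, -7.8, -9], 0, 0],
    [[10.9, -7.8, -9], 0, 0]
  ]
}}

```text
time_s: 3.75
eef_pos: [612.7, -333.5, 246.3]
ee_rot: [-3.134, -0.003, 1.281]
force: [-0.6, 0.7, -1.0]
finger_gap: 1.003
```

Run:
```python
from h import *
np.set_printoptions(precision=1,suppress=True)
print(telemetry.state()["eef_pos"])
im,d=snapshot("wrist");save("w2",im)
for n in["tamper","tamper_foot"]:
    for p in spotter.pinpoint("wrist",n)[:2]:print(n,p, atz("wrist",p["uv"],0))
e=telemetry.state()["eef_pos"];print("tcp px",proj("wrist",e),"expected top px",proj("wrist",[613.5,-340.5,190]))
```

```text
[ 612.7 -333.5  246.3]
tamper {'uv': [325.2, 210.4], 'confidence': 0.75} [ 614.6 -349.5    0. ]
tamper_foot {'uv': [326.2, 210.7], 'confidence': 0.55} [ 616.5 -351.5    0. ]
tcp px [320.7 307.7] expected top px [322.3 265.6]
```

View pics/w2.png

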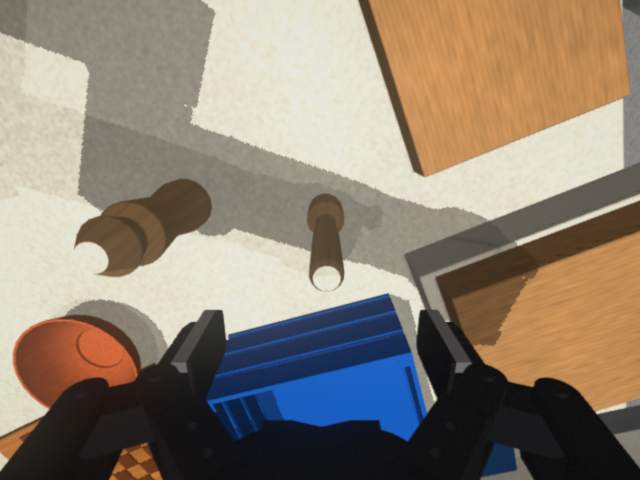

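The tamper top is at (326,279) and its foot at (326,213).

Run:
```python
from h import *
np.set_printoptions(precision=1,suppress=True)
print(telemetry.state()["eef_pos"]);im,d=snapshot("wrist")
c=spotter.cut_out("wrist","tamper")[0];print(c["extent"],c["confidence"])
print(atz("wrist",(326,279),190),atz("wrist",(326,215),0), proj("wrist",[613.5,-340.5,190]))
```

```text
[ 613.9 -335.   253.7]
[303.3, 192.8, 340.0, 280.4] 0.94
[ 613.3 -351.8  190. ] [ 615.3 -357.8    0. ] [321.5 264.1]
```

Call:
{"name": "jog_arm", "arguments": {
  "rows": [
    [[0, -0.7, 0], 0, 0],
    [[0, -0.7, 0], 0, 0],
    [[0, -0.7, -4], 0, 0],
    [[0, -0.7, -8], 0, 0],
    [[0, -0.7, -11.8], 0, 0],
    [[0, -0.7, -11.8], 0, 0],
    [[0, -0.7, -11.8], 0, 0]
  ]
}}

```text
time_s: 4.7
eef_pos: [613.9, -342.8, 137.4]
ee_rot: [3.138, 0.001, 1.279]
force: [-0.0, -1.0, 1.8]
finger_gap: 0.999
```

Run:
```python
from h import *
np.set_printoptions(precision=1,suppress=True)
s=telemetry.state();print(s["eef_pos"],s["ee_rot"],s["dq"],s["force"])
im,d=snapshot("wrist");save("w3",im)
for n in["tamper","tamper_foot"]:
    for p in spotter.pinpoint("wrist",n)[:1]:print(n,p, atz("wrist",p["uv"],0))
c=spotter.cut_out("wrist","tamper")[0];print(c["extent"],c["confidence"])
print(proj("wrist",[613.5,-342,190]),proj("wrist",[613.5,-342,0]),proj("wrist",s["eef_pos"]))
```

```text
[ 613.9 -342.8  137.4] [3.1 0.  1.3] [ 0.  -0.   0.1  0.  -0.  -0. ] [-0.  -1.   1.8]
tamper {'uv': [317.8, 230.2], 'confidence': 0.9} [ 613. -348.    0.]
tamper_foot {'uv': [323.1, 225.5], 'confidence': 0.57} [ 618.8 -345.3    0. ]
[286.6, 208.6, 352.3, 394.7] 0.77
[314.6 381.2] [316.4 223.8] [316.8 304.4]
```

View pics/w3.png

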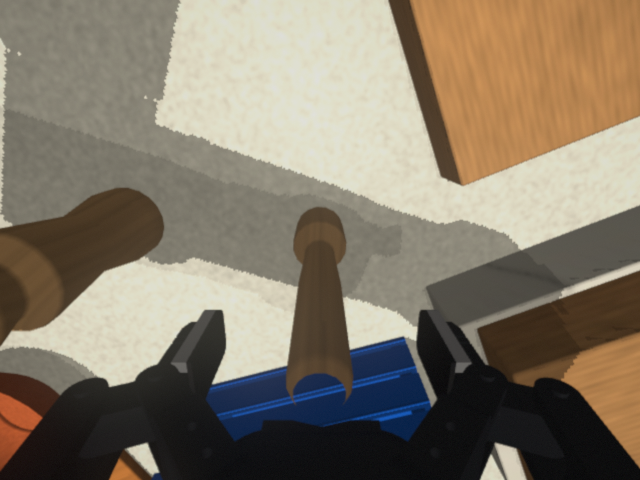

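The handle is centred between the fingers, with its top at about (319,385). I'll close the gripper and lift.

Call:
{"name": "jog_arm", "arguments": {
  "rows": [
    [[0, 0, 0], 0, 1],
    [[0, 0, 0], 0, 1],
    [[0, 0, 0], 0, 1],
    [[0, 0, 0], 0, 1],
    [[0, 0, 0], 0, 1],
    [[0, 0, 0], 0, 1]
  ],
  "grip_force": 70
}}

```text
time_s: 5.5
eef_pos: [615.3, -343.8, 140.0]
ee_rot: [3.133, 0.003, 1.28]
force: [-1.5, 1.0, 2.7]
finger_gap: 0.267
```

Run:
```python
from h import *
s=telemetry.state();print(s["eef_pos"],s["ee_rot"],s["finger_gap"],s["force"],s["q"])
```

```text
[ 615.34801728 -343.77280323  139.99148426] [3.13345075e+00 2.61451505e-03 1.27958489e+00] 0.26732118497019897 [-1.48959114  0.98064681  2.70978017] [-6.14123924e-01  6.71058849e-01  1.33910094e-01  1.02509683e+00
  1.04340026e-04  1.24787365e+00]
```

Call:
{"name": "jog_arm", "arguments": {
  "rows": [
    [[0, 0, 2], 0, 1],
    [[0, 0, 6], 0, 1],
    [[0, 0, 10], 0, 1],
    [[0, 0, 14], 0, 1],
    [[-1, 2, 18], 0, 1],
    [[-2, 5, 21], 0, 1],
    [[-4, 9, 21], 0, 1],
    [[-6, 13, 21], 0, 1],
    [[-8, 17, 21], 0, 1],
    [[-9, 21, 21], 0, 1],
    [[-10, 25, 21], 0, 1],
    [[-10.2, 29, 21], 0, 1],
    [[-10.2, 33, 21], 0, 1],
    [[-10.2, 37, 21], 0, 1],
    [[-10.2, 40, 21], 0, 1],
    [[-10.2, 42.8, 21], 0, 1],
    [[-10.2, 42.8, 21], 0, 1],
    [[-10.2, 42.8, 21], 0, 1],
    [[-10.2, 42.8, 21], 0, 1]
  ]
}}

```text
time_s: 7.4
eef_pos: [513.3, 83.6, 349.8]
ee_rot: [3.134, 0.003, 1.279]
force: [-0.3, -0.1, -1.4]
finger_gap: 0.264
```

Run:
```python
from h import *
np.set_printoptions(precision=1,suppress=True)
s=telemetry.state();print(s["eef_pos"],s["ee_rot"],s["dq"],s["force"],s["finger_gap"])
e=s["eef_pos"]
im={}
for c in("wrist","scene","top"): 
    im[c],d=snapshot(c)
    for n in("mouth","tamper_foot","cap_centre"):
        for p in spotter.pinpoint(c,n)[:1]:print(c,n,np.array(p["uv"]),round(p["confidence"],2),atz(c,p["uv"],{"mouth":135,"tamper_foot":e[2]-140,"cap_centre":157}[n]))
    print(c,"exp mouth",proj(c,[513.5,84.5,135]),"foot",proj(c,[e[0],e[1],e[2]-140]))
save("w4",im["wrist"]);save("s4",im["scene"])
cv2.imwrite("pics/m4.png",np.hstack([cv2.resize(im["wrist"],(480,360)),cv2.resize(im["scene"][110:290,270:390],(240,360))])[:,:,::-1])
```

```text
[513.3  83.6 349.8] [3.1 0.  1.3] [-0. -0.  0.  0.  0.  0.] [-0.3 -0.1 -1.4] 0.26420406411531105
wrist mouth [320.3 202.8] 0.66 [515.5  85.5 135. ]
wrist tamper_foot [316.2 225.9] 0.95 [510.6  83.2 209.8]
wrist cap_centre [394.2 259.1] 0.74 [574.8   8.6 157. ]
wrist exp mouth [318.7 204.3] foot [319.1 224.7]
scene mouth [319.2 205.4] 0.62 [516.8  81.7 135. ]
scene tamper_foot [319.1 179.9] 0.61 [515.4  86.5 209.8]
scene cap_centre [324.8 234.5] 0.71 [578.   10.3 157. ]
scene exp mouth [318.6 203.9] foot [317.5 180.4]
top mouth [256.9 278.1] 0.96 [516.1  96.7 135. ]
top tamper_foot [258.9 277.2] 0.43 [515.6  84.  209.8]
top cap_centre [300.5 245.7] 0.58 [580.7   5.8 157. ]
top exp mouth [262.8 279.3] foot [259.1 278.4]
```

View pics/m4.png

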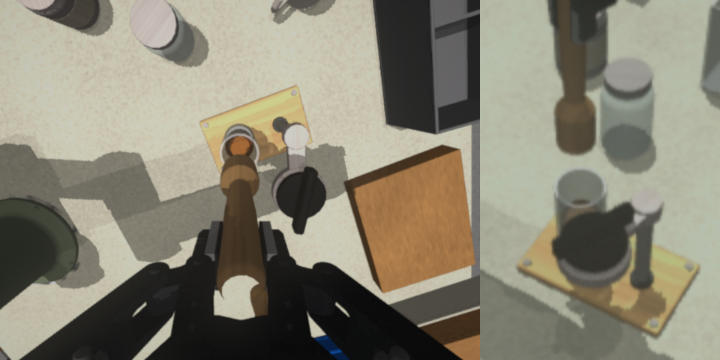

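The wrist view has the foot in front of the tube mouth at about (239,145) in the montage, with the cap at (300,190) to the right. In the scene view the foot is directly over the tube. I'll lower it to just above the rim and compare the two closely.

Call:
{"name": "jog_arm", "arguments": {
  "rows": [
    [[0.1, 0.1, -3], 0, 1],
    [[0.1, 0.1, -5.5], 0, 1],
    [[0.1, 0.1, -5.5], 0, 1],
    [[0.1, 0.1, -5.5], 0, 1],
    [[0.1, 0.1, -5.5], 0, 1]
  ]
}}

```text
time_s: 8.5
eef_pos: [515.2, 85.2, 296.5]
ee_rot: [3.131, 0.002, 1.28]
force: [0.5, 1.0, -0.8]
finger_gap: 0.267
```

Run:
```python
from h import *
np.set_printoptions(precision=1,suppress=True)
s=telemetry.state();e=s["eef_pos"];print(e)
im={};o=[]
for c in("wrist","scene"): 
    im[c],d=snapshot(c)
    m=proj(c,[514.5,85,135]);f=proj(c,[e[0],e[1],e[2]-140]);print(c,"mouth",m,"foot",f)
    x,y=int(m[0]),int(m[1]);w=50 if c=="wrist" else 40;k=400//(2*w)
    a=im[c][y-w:y+w,x-w:x+w];o.append(cv2.resize(a,(400,400),interpolation=cv2.INTER_CUBIC));print("crop",x-w,y-w,k)
    th=np.linspace(0,2*np.pi,60)
    pts=np.array([proj(c,[514.5+29*np.cos(t),85+29*np.sin(t),135]) for t in th])-[x-w,y-w]
    q=np.array([proj(c,[e[0]+20*np.cos(t),e[1]+20*np.sin(t),e[2]-140]) for t in th])-[x-w,y-w]
    b=np.ascontiguousarray(o[-1]);s_=400/(2*w)
    for P,col in((pts,(255,0,0)),(q,(0,255,0))):
        for p in P: cv2.circle(b,tuple(int(v*s_) for v in p),1,col,-1)
    o[-1]=b
save("m5",np.hstack(o))
```

```text
[515.2  85.2 296.5]
wrist mouth [318. 219.] foot [318.8 225.1]
crop 268 168 4
scene mouth [319.1 204. ] foot [319.2 197.5]
crop 279 163 5
```

View pics/m5.png

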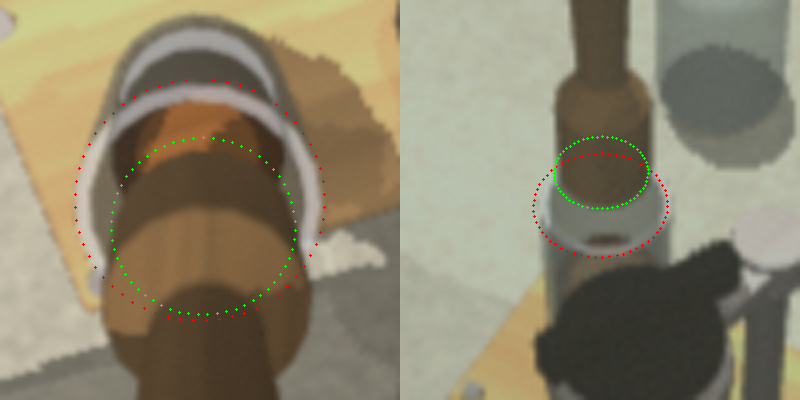

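In both views the foot lies inside the rim outline, off by only 1–2 mm. I'll nudge it and insert.

Call:
{"name": "jog_arm", "arguments": {
  "rows": [
    [[-0.05, 0.1, -0.5], 0, 1],
    [[-0.05, 0.1, -1.5], 0, 1],
    [[-0.05, 0.1, -2.5], 0, 1],
    [[-0.05, 0.1, -3.5], 0, 1],
    [[-0.05, 0.1, -3.8], 0, 1],
    [[-0.05, 0.1, -3.8], 0, 1]
  ]
}}

```text
time_s: 9.2
eef_pos: [514.1, 86.2, 257.5]
ee_rot: [3.133, 0.002, 1.279]
force: [0.7, -1.0, -1.6]
finger_gap: 0.26
```

Call:
{"name": "jog_arm", "arguments": {
  "rows": [
    [[0, 0, -1], 0, 1],
    [[0, 0, -2], 0, 1],
    [[0, 0, -2.7], 0, 1],
    [[0, 0, -3.4], 0, 1],
    [[0, 0, -4], 0, 1],
    [[0, 0, -4.6], 0, 1],
    [[0, 0, -5.2], 0, 1],
    [[0, 0, -5.6], 0, 1],
    [[0, 0, -5.8], 0, 1],
    [[0, 0, -5.8], 0, 1]
  ]
}}

```text
time_s: 10.2
eef_pos: [514.0, 86.2, 199.3]
ee_rot: [3.133, 0.002, 1.28]
force: [-1.5, 0.2, 1.2]
finger_gap: 0.264
```

Call:
{"name": "jog_arm", "arguments": {
  "rows": [
    [[0, 0, -0.2], 0, 1],
    [[0, 0, -0.4], 0, 1],
    [[0, 0, -0.5], 0, 1],
    [[0, 0, -0.6], 0, 1],
    [[0, 0, -0.6], 0, 1]
  ]
}}

```text
time_s: 10.7
eef_pos: [514.4, 86.3, 194.3]
ee_rot: [3.132, 0.002, 1.28]
force: [-4.0, 0.5, 11.3]
finger_gap: 0.26
```

Call:
{"name": "jog_arm", "arguments": {
  "rows": [
    [[0, 0, -0.2], 0, 1],
    [[0, 0, -0.3], 0, 1],
    [[0, 0, -0.4], 0, 1],
    [[0, 0, -0.4], 0, 1]
  ]
}}

```text
time_s: 11.1
eef_pos: [515.2, 86.5, 194.1]
ee_rot: [3.128, 0.0, 1.28]
force: [-8.3, -0.0, 30.3]
finger_gap: 0.264
```

The force rose to 30 N with no further travel, so the stack is at the hard stop. I'll lift out and take the tamper back.

Call:
{"name": "jog_arm", "arguments": {
  "rows": [
    [[-0.1, 0, 1], 0, 1],
    [[-0.1, 0, 4], 0, 1],
    [[-0.1, 0, 8], 0, 1],
    [[-0.1, 0, 12], 0, 1],
    [[0, 0, 15.5], 0, 1],
    [[0, -3, 16], 0, 1],
    [[0.1, -7, 16], 0, 1],
    [[0.3, -11, 16], 0, 1],
    [[1, -15, 16], 0, 1],
    [[3, -19, 16], 0, 1],
    [[5, -23, 16], 0, 1],
    [[7, -27, 16], 0, 1],
    [[8, -31, 16], 0, 1],
    [[9, -35, 16], 0, 1],
    [[9.8, -39, 14], 0, 1],
    [[9.9, -42.8, 10], 0, 1],
    [[9.9, -42.8, 5], 0, 1],
    [[9.9, -42.8, 0], 0, 1],
    [[9.9, -42.8, -2], 0, 1],
    [[9.9, -42.8, -2], 0, 1]
  ]
}}

```text
time_s: 13.1
eef_pos: [611.2, -339.8, 167.9]
ee_rot: [3.138, -0.003, 1.279]
force: [-0.8, -0.5, -0.7]
finger_gap: 0.264
```

Run:
```python
from h import *
s=telemetry.state();print(s["eef_pos"],s["ee_rot"],s["force"],s["dq"].round(3))
```

```text
[ 611.24152988 -339.81213021  167.8864109 ] [ 3.13799858e+00 -2.73701724e-03  1.27949595e+00] [-0.80830274 -0.500905   -0.73729248] [ 0.006 -0.057  0.101  0.065  0.002 -0.001]
```

Call:
{"name": "jog_arm", "arguments": {
  "rows": [
    [[0, 0, -1], 0, 1],
    [[0, 0, -2], 0, 1],
    [[0, 0, -2.5], 0, 1],
    [[0, 0, -2.8], 0, 1],
    [[0, 0, -2.9], 0, 1],
    [[0, 0, -2.9], 0, 1]
  ]
}}

```text
time_s: 13.7
eef_pos: [611.7, -340.0, 140.1]
ee_rot: [3.137, -0.002, 1.28]
force: [-0.7, 0.9, 2.1]
finger_gap: 0.264
```

Call:
{"name": "jog_arm", "arguments": {
  "rows": [
    [[0, 0, -0.15], 0, 1],
    [[0, 0, -0.15], 0, 1],
    [[0, 0, -0.1], 0, 0.65],
    [[0, 0, -0.1], 0, 0.3],
    [[0, 0, -0.1], 0, 0],
    [[0, 0, -0.1], 0, 0],
    [[0, 0, -0.1], 0, 0],
    [[0, 0, -0.1], 0, 0]
  ]
}}

```text
time_s: 14.5
eef_pos: [611.7, -340.0, 138.9]
ee_rot: [3.137, -0.002, 1.28]
force: [-0.9, 0.3, -0.3]
finger_gap: 1.003
```

Run:
```python
from h import *
np.set_printoptions(precision=1,suppress=True)
s=telemetry.state();print(s["eef_pos"],s["force"],s["finger_gap"])
snapshot("wrist")
c=spotter.cut_out("wrist","tamper")[0];print(c["extent"],c["confidence"])
for n in["tamper_foot"]:
    for p in spotter.pinpoint("wrist",n)[:1]:print(n,p["uv"], atz("wrist",p["uv"],0))
```

```text
[ 611.7 -340.   138.9] [-0.9  0.3 -0.3] 1.0027594828536683
[288.0, 207.4, 355.6, 396.2] 0.65
tamper_foot [317.8, 227.1] [ 609.7 -340.4    0. ]
```

The tamper stands again where it was, with the same outline as before the grasp. Next I'll raise the arm, make the half turn so the last joint has range for the clockwise work, and go over the cap.

Call:
{"name": "jog_arm", "arguments": {
  "rows": [
    [[0, 0, 3], 0, 0],
    [[0, 0, 7], 0, 0],
    [[0, 0, 11], 8.5, 0],
    [[0, 2, 14], 17, 0],
    [[0, 5, 14], 25.5, 0],
    [[0, 8, 14], 34, 0],
    [[-0.5, 11, 14], 42.5, 0],
    [[-1, 14, 14], 51, 0],
    [[-1.5, 17, 14], 59.5, 0],
    [[-2, 20, 14], 68, 0],
    [[-2.5, 23, 14], 76.5, 0],
    [[-3, 26, 14], 85, 0],
    [[-3.3, 29, 14], 93.5, 0],
    [[-3.3, 32, 14], 102, 0],
    [[-3.3, 35, 14], 110.5, 0],
    [[-3.3, 35, 14], 119, 0],
    [[-3.3, 35, 14], 127.5, 0],
    [[-3.3, 35, 14], 136, 0],
    [[-3.3, 35, 14], 144.5, 0],
    [[-3.3, 35, 14], 153, 0]
  ]
}}

```text
time_s: 16.65
eef_pos: [578.7, 10.1, 279.1]
ee_rot: [3.137, -0.002, -2.327]
force: [0.4, -0.0, -0.0]
finger_gap: 1.004
```

Call:
{"name": "jog_arm", "arguments": {
  "rows": [
    [[0, 0, 0], 8.5, 0],
    [[0, 0, 0], 17, 0],
    [[0, 0, 0], 18, 0],
    [[0, 0, 0], 18, 0],
    [[0, 0, 0], 18, 0]
  ]
}}

```text
time_s: 17.15
eef_pos: [578.7, 10.1, 279.2]
ee_rot: [3.137, -0.002, -2.015]
force: [0.5, 0.5, -0.1]
finger_gap: 0.999
```

Run:
```python
from h import *
np.set_printoptions(precision=3,suppress=True)
s=telemetry.state();print(s["eef_pos"],s["ee_rot"],s["q"],s["dq"])
e=s["eef_pos"]
im,d=snapshot("wrist");save("w6",im)
for n,z in(("cap_wing",187),("cap_centre",157)):
    for p in spotter.pinpoint("wrist",n)[:1]:print(n,p, atz("wrist",p["uv"],z))
print(proj("wrist",[579,10.5,198]))
for n,z in(("tamper_foot",0),):
    snapshot("scene");a=spotter.pinpoint("scene",n)[0]["uv"];print(a,atz("scene",a,0))
```

```text
[578.671  10.053 279.167] [ 3.137 -0.002 -2.015] [-0.11   0.359 -0.022  1.195 -0.001 -1.237] [ 0.    -0.     0.001 -0.    -0.001 -0.01 ]
cap_wing {'uv': [318.3, 246.1], 'confidence': 0.91} [579.351   7.359 187.   ]
cap_centre {'uv': [314.7, 237.1], 'confidence': 0.98} [583.319   8.591 157.   ]
[320.611 254.883]
[239.6, 415.5] [ 608.886 -335.103    0.   ]
```

View pics/w6.png

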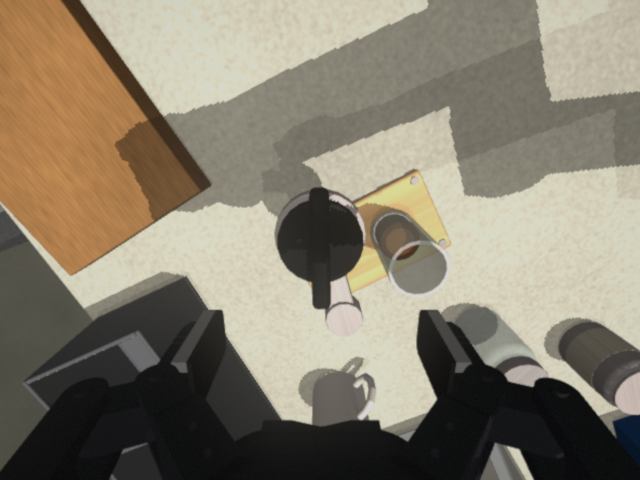

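The wing stands vertical in the picture, from (319,188) to (321,308), so the jaws straddle it squarely. The hub is at (344,318) and the tube mouth at (419,268).

Run:
```python
from h import *
np.set_printoptions(precision=1,suppress=True)
P=atz("wrist",(344,317),160);M=atz("wrist",(419,268),135);W=atz("wrist",(319.5,247),198);C=atz("wrist",(319,237),174.5)
w1=atz("wrist",(319,189),198);w2=atz("wrist",(321.5,306),198)
print("pivot",P,"mouth",M,"wing",W,"head",C,w1,w2,np.degrees(np.arctan2(*(w2-w1)[[1,0]])),np.linalg.norm(w2-w1))
for p0,m0 in((P,M),(np.array([594.4,89.3,0]),np.array([514.5,86,0]))):
    a=np.arctan2(*(m0-p0)[[1,0]])
    for c in(W,C):
        b=np.arctan2(*(c-p0)[[1,0]]);print(np.degrees([a,b,(b-a)%(2*np.pi)]),np.linalg.norm((c-p0)[:2]),np.linalg.norm((m0-p0)[:2]))
```

```text
pivot [591.7  85.9 160. ] mouth [512.9  83.2 135. ] wing [577.2   4.8 198. ] head [577.6   4.9 174.5] [559.9 -32.3 198. ] [595.9  47.8 198. ] 65.76745591936856 87.77646454455096
[-178.  -100.2   77.9] 82.40903144169602 78.84473299696258
[-178.   -99.9   78.2] 82.24537943618226 78.84473299696258
[-177.6 -101.5   76.1] 86.23810639815296 79.96811864737094
[-177.6 -101.2   76.4] 86.06402008470367 79.96811864737094
```

Call:
{"name": "jog_arm", "arguments": {
  "rows": [
    [[0, -0.1, -4], 0, 0],
    [[0, -0.1, -8], 0, 0],
    [[0, -0.1, -10], 0, 0],
    [[0, -0.1, -10.1], 0, 0],
    [[0, -0.1, -10.1], 0, 0.5],
    [[0, -0.1, -10.1], 0, 0.9],
    [[0, -0.1, -10.1], 0, 1],
    [[0, -0.1, -10.1], 0, 1],
    [[0, -0.1, -10.1], 0, 1],
    [[0, -0.1, -10.1], 0, 1]
  ],
  "grip_force": 50
}}

```text
time_s: 18.4
eef_pos: [578.8, 9.2, 179.0]
ee_rot: [3.137, -0.002, -2.013]
force: [-1.5, 1.3, 3.9]
finger_gap: 0.146
```

Run:
```python
from h import *
np.set_printoptions(precision=3,suppress=True)
s=telemetry.state();print({k:s[k] for k in("eef_pos","ee_rot","force","torque","finger_gap")})
p=np.array([593,87.5]);e=s["eef_pos"][:2]
r=e-p;print(np.linalg.norm(r),np.degrees(np.arctan2(r[1],r[0])))
# rows for arc, start from measured: turn by -k*7 deg about pivot
a0=np.radians(-100.3)
for k in range(1,13):
    t=-min(6.5*k,78);c,sn=np.cos(np.radians(t)),np.sin(np.radians(t))
    r2=np.array([[c,-sn],[sn,c]])@r;print(t,((r2-r)/10).round(2))
```

```text
{'eef_pos': array([578.824,   9.173, 178.95 ]), 'ee_rot': array([ 3.137, -0.002, -2.013]), 'force': array([-1.469,  1.311,  3.856]), 'torque': array([ 0.131,  0.328, -0.02 ]), 'finger_gap': 0.14567351201025658}
79.59936016704535 -100.25891101266879
-6.5 [-0.88  0.21]
-13.0 [-1.73  0.52]
-19.5 [-2.53  0.92]
-26.0 [-3.29  1.41]
-32.5 [-3.99  1.99]
-39.0 [-4.61  2.64]
-45.5 [-5.16  3.35]
-52.0 [-5.63  4.13]
-58.5 [-6.    4.95]
-65.0 [-6.28  5.81]
-71.5 [-6.46  6.69]
-78.0 [-6.54  7.59]
```

Call:
{"name": "jog_arm", "arguments": {
  "rows": [
    [[-0.88, 0.21, 0], -6.5, 1],
    [[-1.73, 0.52, 0], -13, 1],
    [[-2.53, 0.92, 0], -19.5, 1],
    [[-3.29, 1.41, 0], -26, 1],
    [[-3.99, 1.99, 0], -32.5, 1],
    [[-4.61, 2.64, 0], -39, 1],
    [[-4.61, 2.64, 0], -39, 1]
  ]
}}

```text
time_s: 19.1
eef_pos: [532.5, 35.2, 179.1]
ee_rot: [3.139, -0.002, -2.694]
force: [-0.3, -2.4, 0.8]
finger_gap: 0.147
```

Call:
{"name": "jog_arm", "arguments": {
  "rows": [
    [[-0.54, 0.74, 0], -6.5, 1],
    [[-1.0, 1.52, 0], -13, 1],
    [[-1.37, 2.34, 0], -19.5, 1],
    [[-1.65, 3.2, 0], -26, 1],
    [[-1.83, 4.08, 0], -32.5, 1],
    [[-1.91, 4.98, 0], -39, 1],
    [[-1.91, 4.98, 0], -39, 1],
    [[-1.91, 4.98, 0], -39, 1]
  ]
}}

```text
time_s: 19.9
eef_pos: [511.6, 84.9, 178.8]
ee_rot: [3.141, -0.006, 2.912]
force: [-5.1, -1.2, 4.5]
finger_gap: 0.151
```

Run:
```python
from h import *
np.set_printoptions(precision=2,suppress=True)
s=telemetry.state();print({k:s[k] for k in("eef_pos","ee_rot","force","torque","finger_gap","q")})
for c in("scene","top"):
    im,d=snapshot(c)
    for n,z in(("cap_centre",157),("cap_wing",187)):
        for p in spotter.pinpoint(c,n)[:1]:print(c,n,p["confidence"],atz(c,p["uv"],z))
```

```text
{'eef_pos': array([511.58,  84.86, 178.8 ]), 'ee_rot': array([ 3.14, -0.01,  2.91]), 'force': array([-5.1 , -1.19,  4.46]), 'torque': array([-0.34,  1.09, -0.09]), 'finger_gap': 0.15064632945720152, 'q': array([ 0.02,  0.32, -0.35,  0.91,  0.  ,  0.25])}
scene cap_centre 0.69 [501.62  84.38 157.  ]
scene cap_wing 0.96 [513.13  83.37 187.  ]
top cap_centre 0.6 [516.38  78.74 157.  ]
top cap_wing 0.5 [517.14  93.69 187.  ]
```

Call:
{"name": "jog_arm", "arguments": {
  "rows": [
    [[0.1, 0.15, 0], 0, 1],
    [[0.1, 0.3, 0], 0, 1],
    [[0.1, 0.4, 0], 0, 1],
    [[0.1, 0.4, 0], 0, 1],
    [[0.1, 0.4, 0], 0, 1]
  ]
}}

```text
time_s: 20.7
eef_pos: [511.4, 87.3, 178.8]
ee_rot: [-3.139, -0.008, 2.913]
force: [-3.9, -4.2, 4.5]
finger_gap: 0.148
```

Call:
{"name": "jog_arm", "arguments": {
  "rows": [
    [[0.1, 0.2, 0], 0, 1],
    [[0.1, 0.4, 0], 0, 1],
    [[0.1, 0.5, 0], 0, 1],
    [[0.1, 0.5, 0], 0, 1]
  ]
}}

```text
time_s: 21.1
eef_pos: [511.4, 89.2, 178.9]
ee_rot: [-3.132, -0.008, 2.914]
force: [-5.1, -9.5, 5.1]
finger_gap: 0.148
```

Call:
{"name": "jog_arm", "arguments": {
  "rows": [
    [[0.1, 0.3, 0], 0, 1],
    [[0.1, 0.6, 0], 0, 1],
    [[0.1, 0.6, 0], 0, 1],
    [[0.1, 0.6, 0], 0, 1]
  ]
}}

```text
time_s: 21.5
eef_pos: [511.5, 90.2, 178.9]
ee_rot: [-3.121, -0.008, 2.913]
force: [-4.9, -16.7, 4.3]
finger_gap: 0.148
```

Run:
```python
from h import *
np.set_printoptions(precision=2,suppress=True)
s=telemetry.state();print({k:s[k] for k in("eef_pos","ee_rot","force","torque","finger_gap","q")})
o=[]
for c,(p) in(("scene",[540,86,150]),("top",[540,86,150])):
    im,d=snapshot(c)
    b=im.copy()
    for ctr,r,z,col in(([514,85.5],38,157,(255,0,0)),([514,85.5],29,135,(0,255,0)),([593,88],17,160,(255,0,255))):
        for t in np.linspace(0,6.28,50):
            q=proj(c,[ctr[0]+r*np.cos(t),ctr[1]+r*np.sin(t),z]);b[int(round(q[1])),int(round(q[0]))]=col
    x,y=proj(c,p).astype(int);o.append(np.vstack([cv2.resize(v[y-50:y+50,x-65:x+65],(400,300),interpolation=cv2.INTER_NEAREST) for v in(im,b)]))
save("m7",np.hstack(o))
```

```text
{'eef_pos': array([511.48,  90.21, 178.9 ]), 'ee_rot': array([-3.12, -0.01,  2.91]), 'force': array([ -4.87, -16.72,   4.29]), 'torque': array([-2.98,  0.69, -0.01]), 'finger_gap': 0.14759956519756232, 'q': array([ 0.04,  0.32, -0.34,  0.92, -0.02,  0.27])}
```

View pics/m7.png

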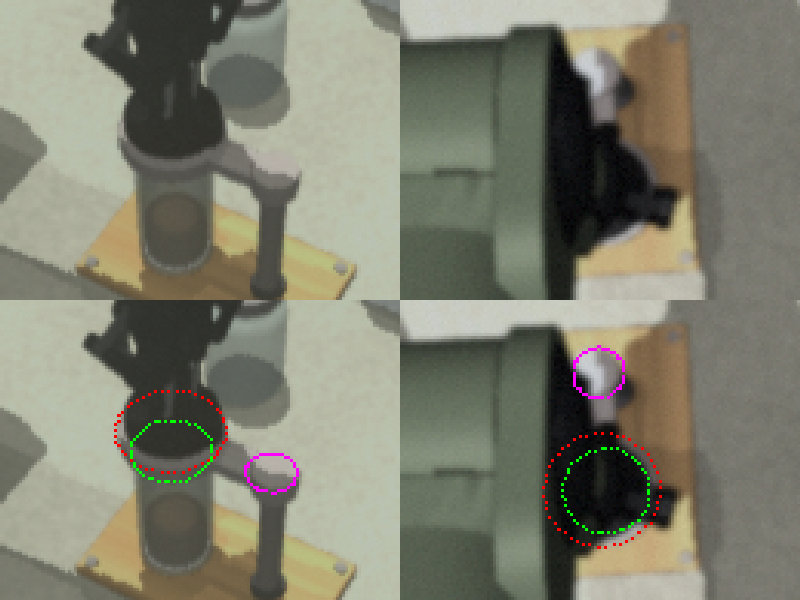

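The collar is over the mouth, and the push force rose to 17 N with the arm hardly moving, so the bracket is at its stop. I'll relax the side push and screw clockwise.

Call:
{"name": "jog_arm", "arguments": {
  "rows": [
    [[0.1, -0.2, 0], 0, 1],
    [[0.1, -0.2, 0], 0, 1],
    [[0.1, -0.2, -0.03], -6, 1],
    [[0.1, -0.2, -0.06], -12, 1],
    [[0.1, -0.2, -0.09], -18, 1],
    [[0.1, -0.2, -0.12], -24, 1],
    [[0.1, -0.2, -0.15], -30, 1],
    [[0.1, -0.2, -0.18], -36, 1],
    [[0.1, -0.2, -0.21], -42, 1],
    [[0.1, -0.2, -0.24], -48, 1],
    [[0.1, -0.2, -0.24], -48, 1]
  ],
  "grip_force": 70
}}

```text
time_s: 22.7
eef_pos: [512.9, 89.1, 176.6]
ee_rot: [-3.123, -0.01, 2.077]
force: [-1.7, 3.3, 1.4]
finger_gap: 0.145
```

Run:
```python
from h import *
np.set_printoptions(precision=2,suppress=True)
s=telemetry.state();print({k:s[k] for k in("eef_pos","ee_rot","force","torque","finger_gap","q")})
```

```text
{'eef_pos': array([512.89,  89.14, 176.62]), 'ee_rot': array([-3.12, -0.01,  2.08]), 'force': array([-1.71,  3.32,  1.36]), 'torque': array([ 0.65, -0.36, -0.1 ]), 'finger_gap': 0.14536488966958735, 'q': array([ 0.03,  0.33, -0.33,  0.93,  0.  ,  1.09])}
```

Call:
{"name": "jog_arm", "arguments": {
  "rows": [
    [[0, 0.1, -0.03], -6, 1],
    [[0, 0.1, -0.06], -12, 1],
    [[0, 0.1, -0.09], -18, 1],
    [[0, 0.1, -0.12], -24, 1],
    [[0, 0.1, -0.15], -30, 1],
    [[0, 0.1, -0.18], -36, 1],
    [[0, 0.1, -0.21], -42, 1],
    [[0, 0.1, -0.24], -46, 1],
    [[0, 0.1, -0.24], -46, 1]
  ]
}}

```text
time_s: 23.6
eef_pos: [514.6, 89.6, 174.4]
ee_rot: [-3.126, -0.009, 1.278]
force: [3.4, -0.9, -2.4]
finger_gap: 0.142
```

Run:
```python
from h import *
np.set_printoptions(precision=2,suppress=True)
s=telemetry.state();print({k:s[k] for k in("eef_pos","ee_rot","force","torque","finger_gap","q")})
```

```text
{'eef_pos': array([514.58,  89.59, 174.42]), 'ee_rot': array([-3.13, -0.01,  1.28]), 'force': array([ 3.41, -0.9 , -2.44]), 'torque': array([-0.63, -1.25, -0.09]), 'finger_gap': 0.1418757764277983, 'q': array([ 0.02,  0.33, -0.34,  0.91,  0.01,  1.89])}
```

Torque is still only at the friction level (0.09 N m), so I'll go on in small steps until it rises.

Call:
{"name": "jog_arm", "arguments": {
  "rows": [
    [[0, 0, -0.02], -3, 1],
    [[0, 0, -0.03], -6, 1],
    [[0, 0, -0.04], -9, 1],
    [[0, 0, -0.04], -12, 1],
    [[0, 0, -0.04], -12, 1]
  ]
}}

```text
time_s: 24.1
eef_pos: [515.0, 89.8, 174.1]
ee_rot: [-3.127, -0.009, 1.078]
force: [1.0, 0.1, 0.3]
finger_gap: 0.143
```

Run:
```python
from h import *
np.set_printoptions(precision=2,suppress=True)
s=telemetry.state();print({k:s[k] for k in("eef_pos","ee_rot","force","torque","finger_gap")})
```

```text
{'eef_pos': array([514.98,  89.76, 174.14]), 'ee_rot': array([-3.13, -0.01,  1.08]), 'force': array([0.99, 0.14, 0.28]), 'torque': array([-0.54, -0.56,  2.56]), 'finger_gap': 0.14337137825704735}
```

Torque jumped to 2.6 N m, so the cap is on its stop. I'll release and retreat.

Call:
{"name": "jog_arm", "arguments": {
  "rows": [
    [[0, 0, 0], 0, 1],
    [[0, 0, 0], 0, 0.7],
    [[0, 0, 0], 0, 0.3],
    [[0, 0, 0], 0, 0],
    [[0, 0, 0], 0, 0],
    [[0, 0, 0], 0, 0],
    [[0, 0, 3], 0, 0],
    [[0, 0, 7], 0, 0],
    [[0, 0, 11], 0, 0],
    [[-4, 0, 15], 0, 0],
    [[-8, 0, 18], 0, 0],
    [[-12, 0, 18], 0, 0],
    [[-15, 0, 18], 0, 0],
    [[-15, 0, 18], 0, 0],
    [[-15, 0, 18], 0, 0]
  ]
}}

```text
time_s: 25.6
eef_pos: [365.1, 89.8, 354.6]
ee_rot: [-3.129, -0.01, 1.077]
force: [0.2, 0.2, 0.9]
finger_gap: 0.998
```

Run:
```python
from h import *
np.set_printoptions(precision=1,suppress=True)
print(telemetry.state()["eef_pos"])
o=[]
for c in("top","wrist","scene"):
    im,d=snapshot(c)
    for n,z in(("cap_centre",157),("cap_wing",181),("tamper_foot",0)):
        for p in spotter.pinpoint(c,n)[:1]:print(c,n,round(p["confidence"],2),np.array(p["uv"]),atz(c,p["uv"],z))
    if c=="wrist":o.append(cv2.resize(im,(400,300)))
    x,y=proj(c,[550,88,150]).astype(int)
    if c!="wrist":o.append(cv2.resize(im[y-50:y+50,x-65:x+65],(400,300)))
    if c=="scene":
        x,y=proj(c,[612,-340,90]).astype(int);o.append(cv2.resize(im[y-50:y+50,x-65:x+65],(400,300)))
save("m8",np.vstack([np.hstack(o[:2]),np.hstack(o[2:])]))
```

```text
[365.1  89.8 354.6]
top cap_centre 0.92 [263.6 278.3] [515.   80.6 157. ]
top cap_wing 0.84 [260.6 277.9] [515.1  83.9 181. ]
top tamper_foot 0.7 [451.6 239.2] [ 608.  -341.1    0. ]
wrist cap_centre 0.65 [459.5 146.7] [511.6  84.3 157. ]
wrist cap_wing 0.97 [470.7 143.9] [513.6  87.2 181. ]
wrist tamper_foot 0.85 [573.2 343.6] [ 613.7 -346.3    0. ]
scene cap_centre 0.64 [314.7 197.2] [506.8  80.4 157. ]
scene cap_wing 0.87 [320.8 187.6] [515.   92.3 181. ]
scene tamper_foot 0.98 [236.4 415.9] [ 604.3 -339.     0. ]
```

View pics/m8.png

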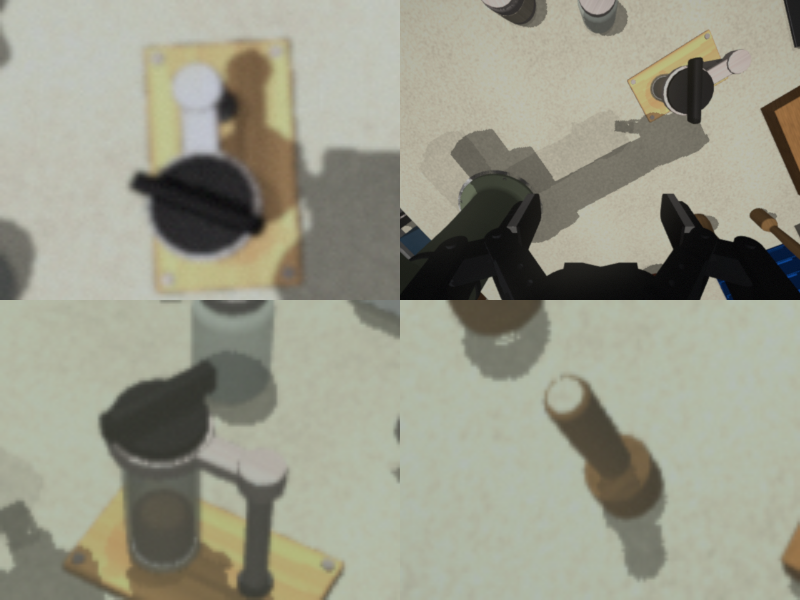

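The final views agree with each other. The collar is over the tube, the cap sits flush with its wing at about 113° (1.96 rad) from the arm, and the draughts are at the bottom. The tamper stands upright and free, and the arm is clear.

```bash
python3 -c "
from bench import env;print(env.finish_job())"
```

```text
the job is handed in; nothing more can be done
None
```

The job is done and handed in at about 26 s of robot time; `env.finish_job()` reports no verdict. I pressed the draughts down, stood the tamper back in its place, swung the cap over the mouth and screwed it tight.

| Step | What the last check showed |
|---|---|
| Draughts | The push force rose to 30 N with the tamper foot about 54–55 mm above the table. The last picture shows the stack at the bottom. |
| Tamper | It stands upright and free at about (611, -340) mm, where it was at the start. |
| Bracket | The side force rose to 17 N with almost no movement, and the pictures show the collar over the mouth. |
| Cap | The torque rose from 0.09 to 2.6 N m at the end of the turn, and the head looks flush on the collar. |

- **Cap angle:** my readings of the final twist differ slightly. The wing in the top view gives about 1.96 rad and the tool angle at release about 2.1 rad. Both are above the required 1.88, and the torque jump agrees with the stop at 2.0.
- **Other things on the table:** I did not measure the mill, jar and mug again at the end. No move came near them.
- **Network points:** a few final points were up to about 1 cm off from each other, so I relied on the force and torque readings and the pictures.
- **Pictures:** I viewed 9 of the 10 pictures allowed; several were montages of more than one camera view or crop.

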